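# Snap the press-button back onto the soap dispenser's pump

## Robot

A 6-joint arm with a two-finger parallel gripper is mounted at the origin on the work surface. World frame = base frame: x ahead of the robot, y to its left, z up, the work surface at z = 0. Lengths are in m, angles in rad, forces in N, time in s.
With the tool pointing down it reaches from about 0.25 to 0.775 m from the base axis. Payload 4 kg.
Tool frame: the origin (TCP) lies at the very end of the fingers, on their centre line; the grasp point (between the pads) lies 19 mm behind it (robot.pinch_z is the distance from the TCP to the grasp point, in m); z points along the fingers, y is the line along which they close (so a half turn about z gives the same grasp; the last joint's range is limited). The gripper opens to 85 mm and grips with 20 to 120 N. Pads are 22 mm wide; open, the fingers measure 114 mm over their backs; the gripper's body (76 mm by 85 mm) begins 54 mm behind the grasp point. The pads swing forward as they close: fully open they stand 13 mm farther back than shut.
Start: joints at [-1.424, 0.087, 1.371, -0, 1.684, -0.103], TCP at [0.136, -0.533, 0.231] pointing down, gripper open.
Joint ranges: [-3.1, 3.1], [-0.76, 2.03], [0.27, 2.55], [-1.08, 4.22], [0.17, 2.65], [-2.57, 2.57]. Speed limits (rad/s): [2.79, 2.79, 3.14, 3.14, 3.14, 3.14].

## Interface

Orientations are given as a rotation vector (axis times angle).
In Python, from plant import robot gives the robot as it stands. Calls block until the motion is done:
- robot.move_pose(position, orientation): joint-space move of the TCP to a pose.
- robot.move_straight(position, orientation=None, velocity=0.15): straight line of the TCP; orientation=None keeps the orientation; velocity is the mean speed in m/s.
- robot.move_joints(angles): joint-space move.
- robot.command_gripper(opening): finger opening in m; the grip force is fixed at half the most; returns when the fingers have stopped.
- robot.dwell(seconds).
- robot.ik(position, orientation): joint angles nearest the present ones, or None.
- robot.state(): the state.
- robot.capture(name): name is "scene" or "top" or "wrist"; returns (picture, depth): 384x512x3 uint8, red, green, blue; 384x512 float32, m along the optical axis (not along the pixel's ray), 0 where there is no reading.
- robot.camera_model(name): a dict with "intrinsics" (3x3 intrinsics, pixels), "position" and "attitude" of the camera in the world. Camera axes: x right, y up, looking along -z (the intrinsics and any distortion apply to the point x, -y, -z); pixel columns grow to the right and rows downward; lengths in m; the calibration is good to about 2 mm. A picture is of the moment at which its call begins: read the wrist's pose just before it. camera_model takes no time and is no camera call; for the wrist camera it gives the pose at the moment of the call.
A pose or a line that the arm cannot do raises robot.Unreachable and nothing moves.
- robot.finish_job(): hands the job in; it is judged then, once.
The state is a dict: "t": time; "joint_positions": joint angles; "dq": joint speeds; "effort": joint torques, N m; "ee_pos": TCP position; "ee_rot": TCP orientation; "force": force on the tool from outside, world axes, zero at the start; "torque": the same for the moment, N m; "opening": finger opening in m; "gripper_force": force on a finger pad.
Only numpy, scipy, OpenCV 4.12 (cv2) and the standard library are available. Lean on these libraries where they do the work, as an engineer would, in place of code of your own. Each camera call takes 0.05 s, during which the arm holds its last target. There are 200 camera calls.

## Task

The soap dispenser's white press-button has been rinsed and stands loose on the counter: pick it up, turn its spout towards the sink basin, and press it straight down on the dispenser's pump stem until it clicks home. Do not let up after the click: keep pressing, and finish while still holding the button with the pump pushed right down to its stop, the dispenser standing upright. Leave the cup, pan lid, spoon and drainer as they are.

Things in the scene. Friction and masses are not known exactly. Their poses are not given: they have to be found in the camera images.
- button: the dispenser's loose press-button: white plastic round cap, 44 mm in diameter, 32 mm tall, top slightly domed, about 35 g, standing mouth down on the counter. A stubby spout, 9 mm thick, sticks out of its side to 45 mm from the axis, 17 to 26 mm above the underside. Origin: centre of the underside; z up, x along the spout, so its plain sides to grip are at +y and -y
- spout (a point): the tip of the button's spout, 44 mm from the button's axis along its x and 19 mm above its underside
- mouth (a point): centre of the button's mouth, at its origin: a lip 3 mm thick with a 16 mm hole, behind it a 23 mm wide socket, its ceiling 18 mm above the underside. The lip meets the stem's bumps when the mouth is 7 mm below the stem's tip; 10 to 20 N takes it past them, then the force drops and it clicks home with the mouth 18 mm below the tip, the tip touching the ceiling
- dispenser: the soap dispenser, white plastic, loose, 0.3 to 0.6 kg with its soap: round body 74 mm in diameter, 92 mm high, a rounded shoulder, then a ribbed collar 36 mm in diameter, its top 132 mm above the counter. Origin: centre of the underside; z up, y to the robot's left (the basin is on the -y side). The pump stem rises from the collar on its axis
- stem_tip (a point): centre of the tip of the pump stem, 166 mm above the counter while the pump is up; z up. The stem is a white stud 14 mm in diameter with a coned tip (8 mm wide at the top, 4 mm high); four sprung bumps round it, centred 11 mm below the tip, stand out to 19 mm across
- pump (a joint): how far the pump stem is pushed down (m): 0 up, 0.014 at its stop. Sprung: 3 N starts it, 7 N holds it at the stop, so it goes down before the button clicks on; at the click it springs back up some 7 mm into the button and must be pressed on down. With the button home and the pump at its stop the button's underside is 134 mm above the counter, 2 mm above the collar
- basin_edge (a point): a point on the near edge of the sink basin; that edge runs along x on the robot's right and the basin (520 mm by 420 mm, 190 mm deep) lies beyond it, so straight towards the basin is -y
- cup: bystander: terracotta ceramic cup, 82 mm across the rim, 85 mm tall. Origin: centre of its underside
- lid: bystander: enamel pan lid, 192 mm in diameter, lying on the counter, its black knob up to 48 mm. Origin: centre of its underside
- spoon: bystander: slotted steel spoon, about 330 mm long and 66 mm wide, lying on the counter, 12 mm high. Origin: on its underside, on the handle, 115 mm from the bowl's centre, which lies along its +x
- drainer: bystander: folding plastic drainer of two crossing slatted leaves, fixed, 260 mm along its x by 330 mm along its y, with two saucers standing in it, 215 mm high over all. Origin: centre of its underside, on the counter
Things that resemble listed ones, but are neither listed nor needed, are in the scene too. There is more than one size of the button; the one meant has the size given above.

How it is judged:
On the way, in this order (a step that is already met when the one before it is completed fails the run):
1. the button is lifted off the counter by the fingers (height (world z) of button above 0.03 m and contact force between the fingers and button above 1 N), for 0.1 s.
2. the button has clicked home on the stem (z of button in the frame of stem_tip below -0.0155 m and horizontal distance between button and stem_tip below 0.003 m), for 0.05 s.
At the end, for the whole second after the job is handed in: Button home on the stem (underside 15.5 mm or more below the tip, within 3 mm of its axis, square within 0.12 rad), spout within 35 degrees of the basin side, fingers still on it and the pump held down (12 of its 14 mm or more), dispenser upright on the counter (all of step 2 and angle between the z axis of button and the z axis of stem_tip, either way round below 0.12 rad and value of joint pump above 0.012 m and contact force between the fingers and button above 3 N and y of spout in the frame of dispenser below -0.036 m and angle between dispenser's own z axis and vertical below 0.1 rad and height (world z) of dispenser below 0.006 m); the arm keeps its last pose, push and grip.
It fails at once if after the click the button is let up again (pump back above 4 mm with the button home) (z of button in the frame of stem_tip below -0.0155 m and horizontal distance between button and stem_tip below 0.003 m and value of joint pump below 0.004 m).
It fails at once if the dispenser is tipped over (angle between dispenser's own z axis and vertical above 0.5 rad).
It fails at once if a bystander is disturbed (distance of any of cup, lid, spoon from where it was at the start of the episode above 0.03 m or angle between cup's own z axis and vertical above 0.4 rad).
It also fails if it takes over 48 s, if anything falls off the work surface, if the arm or the gripper's body presses on something with over 40 N, if the wrist force passes 120 N, or if a joint passes its speed limit or range.

## Working session

There is one attempt and no reset: what is moved stays moved. The work goes in short steps, each a Python script; the robot and the scene stay as the last script left them, time stands still between calls to the robot, and variables do not carry over. Pictures are saved under pics/ and viewed, at most 10 in all, crops included, and the job is handed in when it is done.

```bash
mkdir -p pics; ls
cat > h.py <<'E'
import numpy as np,cv2
from scipy.spatial.transform import Rotation as R
from plant import robot
def cloud(depth,m):
    K=np.array(m["intrinsics"]);h,w=depth.shape
    u,v=np.meshgrid(np.arange(w),np.arange(h))
    p=np.stack([(u-K[0,2])/K[0,0]*depth,-(v-K[1,2])/K[1,1]*depth,-depth],-1)
    A=np.array(m["attitude"]); A=R.from_rotvec(A).as_matrix() if A.shape==(3,) else A
    return p@A.T+np.array(m["position"])
def snap(n):
    m=robot.camera_model(n);p,d=robot.capture(n);return p,d,m,cloud(d,m)
E
python3 - <<'E'
from h import *
for n in("scene","top"):
    p,d,m,c=snap(n);print(n,m)
    np.savez(n+".npz",p=p,d=d,c=c)
    cv2.imwrite(f"pics/{n}0.png",cv2.resize(p[...,::-1],(800,600)))
print(robot.state())
E
```

```text
pics
scene {'intrinsics': array([[385.16854161,   0.        , 264.04932419],
       [  0.        , 385.16854161, 191.36698598],
       [  0.        ,   0.        ,   1.        ]]), 'position': array([1.32127308, 0.58720966, 0.75822401]), 'attitude': array([0.49903755, 1.0350066 , 2.00762539])}
top {'intrinsics': array([[499.75644021,   0.        , 269.06867017],
       [  0.        , 499.75644021, 196.08445113],
       [  0.        ,   0.        ,   1.        ]]), 'position': array([0.33956869, 0.02365927, 1.59233095]), 'attitude': array([ 0.15180628, -0.14476685, -1.56783434])}
{'t': 0.1, 'joint_positions': array([-1.42409052e+00,  8.79116585e-02,  1.37209282e+00, -9.39068736e-06,
        1.68361053e+00, -1.03100672e-01]), 'dq': array([-0.00049055, -0.00138503, -0.00238889, -0.00156118, -0.00043867,
        0.0014018 ]), 'effort': array([ 2.24469615e-03, -3.53014433e+01, -3.14219213e+01, -9.17413695e-05,
        7.98722991e-03,  1.68285879e-07]), 'ee_pos': array([ 0.13589606, -0.53248893,  0.2302447 ]), 'ee_rot': array([-3.11511307e+00, -3.91122121e-01,  8.38560326e-05]), 'force': array([-0.18981414, -0.19484756,  1.18233685]), 'torque': array([ 0.01999328, -0.03478697, -0.0091849 ]), 'gripper_force': 0.0, 'opening': 0.08547849735036972}
```

View pics/scene0.png

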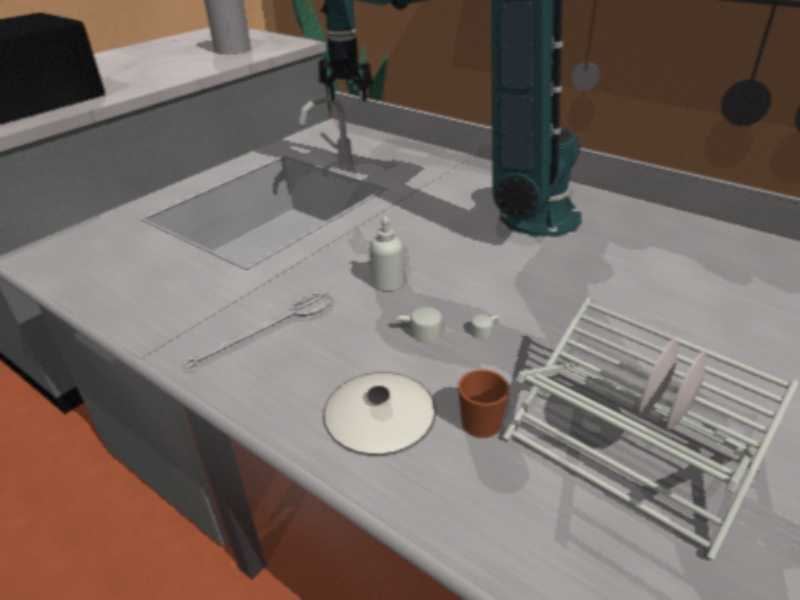

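View pics/top0.png

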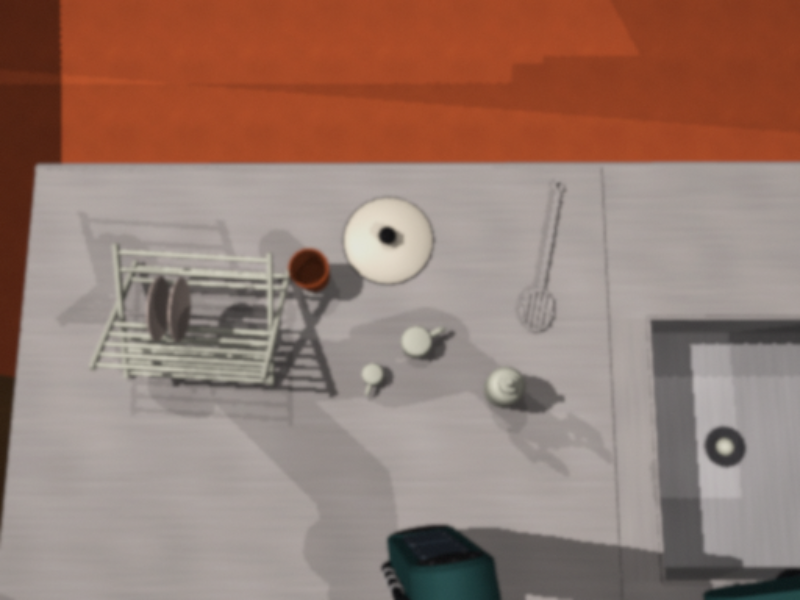

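The scene view shows the arm, dispenser (387,262), large cap (426,325), small cap (482,326), lid and cup. In the top view the small cap is at about (373,375) with its spout pointing down, the large decoy at (416,342), and the dispenser at (505,386). Scaled by the lid, the small one is about 45 mm, so it is the one meant. Next I'll get rough positions and take a wrist view.

Run:
```python
from h import *
z=np.load("top.npz");c=z["c"]
def reg(u0,u1,v0,v1,h0,h1):
    q=c[int(v0*.64):int(v1*.64),int(u0*.64):int(u1*.64)].reshape(-1,3);q=q[(q[:,2]>h0)&(q[:,2]<h1)]
    (x,y),r=cv2.minEnclosingCircle(q[:,:2].astype(np.float32));print(len(q),q.mean(0),q.min(0),q.max(0),x,y,r)
reg(355,395,360,400,.026,.06)
reg(398,460,320,365,.026,.09)
reg(480,530,360,410,.05,.09); reg(480,530,360,410,.12,.2)
p=np.array([.40,.1,.30])
for yaw in np.arange(-180,180,45):
    o=(R.from_euler('z',yaw,degrees=True)*R.from_rotvec([np.pi,0,0])).as_rotvec()
    j=robot.ik(p,o); print(yaw,None if j is None else np.round(j,2))
```

```text
137 [0.49982359 0.12711211 0.0310194 ] [0.4674254  0.10619496 0.02626573] [0.52077297 0.14683806 0.04154243] 0.4940991997718811 0.12810541689395905 0.028295297175645828
353 [0.566375   0.03363632 0.04245471] [ 0.5348722  -0.01677181  0.02771606] [0.59560865 0.06852372 0.05569024] 0.570108950138092 0.023250866681337357 0.04629987105727196
36 [ 0.45059351 -0.11618064  0.07158576] [ 0.43523351 -0.17069719  0.05020916] [ 0.48376865 -0.09706719  0.08945373] 0.47155076265335083 -0.13405661284923553 0.03710084408521652
117 [ 0.47036838 -0.13281391  0.13899028] [ 0.45512005 -0.15191805  0.12021486] [ 0.48776285 -0.1164043   0.16937369] 0.4718968868255615 -0.13447539508342743 0.018202250823378563
-180 [ 0.11 -0.23  1.53  0.    1.84 -1.46]
-135 [ 0.11 -0.23  1.53  0.    1.84 -2.25]
-90 None
-45 [ 0.11 -0.23  1.53 -0.    1.84  2.46]
0 [ 0.11 -0.23  1.53 -0.    1.84  1.68]
45 [ 0.11 -0.23  1.53 -0.    1.84  0.89]
90 [ 0.11 -0.23  1.53 -0.    1.84  0.11]
135 [ 0.11 -0.23  1.53  0.    1.84 -0.68]
```

```bash
cat >> h.py <<'E'
def ori(yaw): return (R.from_euler('z',yaw,degrees=True)*R.from_rotvec([np.pi,0,0])).as_rotvec()
E
python3 - <<'E'
from h import *
for i,p in enumerate([(.44,-.10,.33),(.47,.12,.30)]):
    robot.move_pose(p,ori(90)); robot.dwell(.3)
    p,d,m,c=snap("wrist"); np.savez(f"w{i}.npz",p=p,d=d,c=c,pos=m["position"],att=m["attitude"],K=m["intrinsics"])
    cv2.imwrite(f"pics/w{i}.png",p[...,::-1]); print(m["position"],m["attitude"],robot.state()["t"])
cv2.imwrite("pics/w01.png",cv2.resize(np.hstack([cv2.imread("pics/w0.png"),cv2.imread("pics/w1.png")]),(800,300)))
E
```

```text
[ 0.44060304 -0.02554459  0.47283119] [-2.98598712e-01  9.17205232e-04 -2.01476290e-04] 2.3917
[0.47084583 0.19387714 0.4432565 ] [-2.98758738e-01  2.10215247e-04 -1.36577559e-03] 3.6417
```

View pics/w01.png

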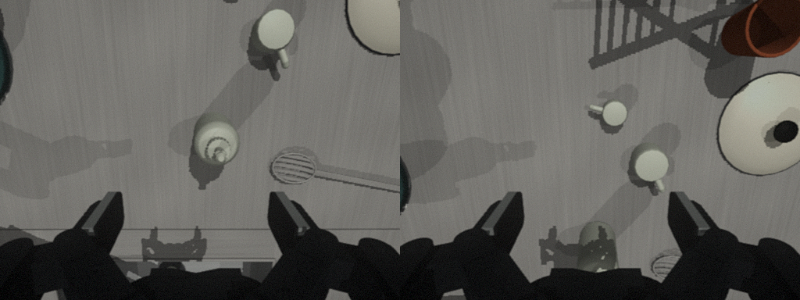

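The left half (dispenser view) shows the dispenser at about (215,143) with its stem at (220,155). The right half (button view) shows the small cap's top at (614,113), spout pointing left and slightly up, and the large decoy at (651,165). I'll fit them now.

Run:
```python
from h import *
def cast(z,uv,h):
    K=z["K"];uv=np.atleast_2d(uv);d=np.c_[(uv[:,0]-K[0,2])/K[0,0],-(uv[:,1]-K[1,2])/K[1,1],-np.ones(len(uv))]@R.from_rotvec(z["att"]).as_matrix().T
    return z["pos"]+d*((h-z["pos"][2])/d[:,2])[:,None]
# button
z=np.load("w1.npz");c=z["c"];p=z["p"]
sub=np.zeros(p.shape[:2],bool);sub[115:175,232:300]=1
g=p.min(2)
print("bg",np.median(g[sub]), "max",g[sub].max())
m=(sub&(c[...,2]>.012)).astype(np.uint8)
q=c[m>0];print("depth heights",np.percentile(q[:,2],[5,50,95]))
top=q[q[:,2]>.0285];(x,y),r=cv2.minEnclosingCircle(top[:,:2].astype(np.float32));print("depth top circ",x,y,r,len(top),top[:,:2].mean(0))
sp=q[np.linalg.norm(q[:,:2]-[x,y],axis=1)>.027]
d=sp[:,:2].mean(0)-[x,y];print("spout n",len(sp),sp.mean(0),np.degrees(np.arctan2(d[1],d[0])),np.linalg.norm(q[:,:2]-[x,y],axis=1).max())
b=(sub&(g>150)).astype(np.uint8) 
for th in (110,130,150,170): print(th,(sub&(g>th)).sum())
# dispenser
z=np.load("w0.npz");c=z["c"];p=z["p"]
sub=np.zeros(p.shape[:2],bool);sub[150:215,240:312]=1
for h0,h1 in((.128,.136),(.158,.175),(.05,.09),(.138,.157),(.145,.2)):
    q=c[sub&(c[...,2]>h0)&(c[...,2]<h1)]
    if len(q)>3:
        (x,y),r=cv2.minEnclosingCircle(q[:,:2].astype(np.float32));print(h0,len(q),q.mean(0),x,y,r)
v,u=np.nonzero(sub&(c[...,2]>.145)); print(u.min(),u.max(),v.min(),v.max())
a=cv2.resize(np.load("w0.npz")["p"][145:220,235:315,::-1],(400,375),interpolation=2);bb=cv2.resize(np.load("w1.npz")["p"][110:185,230:310,::-1],(400,375),interpolation=2)
cv2.imwrite("pics/crop.png",np.hstack([a,bb]))
```

```text
bg 118.0 max 172
depth heights [0.02343837 0.03094724 0.03298729]
depth top circ 0.4899170398712158 0.15055380761623383 0.0474352203309536 789 [0.50224568 0.12887929]
spout n 522 [0.5028691  0.12408087 0.04227285] -63.92950579940259 0.04849949359746564
110 2647
130 775
150 400
170 1
0.128 473 [ 0.4725936  -0.12993453  0.13207895] 0.47378623485565186 -0.1341923326253891 0.018084140494465828
0.158 175 [ 0.4731989  -0.132417    0.16368115] 0.4736160635948181 -0.1335998922586441 0.00843081809580326
0.05 254 [ 0.4638755  -0.10456332  0.0719741 ] 0.47034576535224915 -0.12242589890956879 0.03473461791872978
0.138 47 [ 0.47227103 -0.12817388  0.14739996] 0.4732266664505005 -0.1314012110233307 0.008124160580337048
0.145 223 [ 0.47323107 -0.13159191  0.16175266] 0.47385546565055847 -0.13345582783222198 0.009200148284435272
240 309 151 214
```

View pics/crop.png

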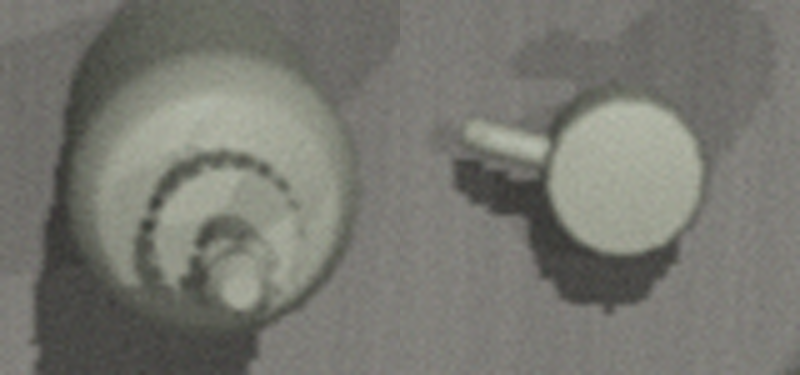

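The crop shows the stem tip at crop (240,290) and the button top disc at (626,177), radius about 78 px, with its spout tip at (470,130). I'll cast these and grasp.

```bash
cat >> h.py <<'E'
def cast(z,uv,h):
    K=z["K"];uv=np.atleast_2d(uv).astype(float);d=np.c_[(uv[:,0]-K[0,2])/K[0,0],-(uv[:,1]-K[1,2])/K[1,1],-np.ones(len(uv))]@R.from_rotvec(z["att"]).as_matrix().T
    return z["pos"]+d*((h-z["pos"][2])/d[:,2])[:,None]
E
python3 - <<'E'
from h import *
z=np.load("w1.npz");g=cv2.GaussianBlur(z["p"],(3,3),0).min(2)
m=np.zeros_like(g);m[115:172,235:300]=(g[115:172,235:300]>135)
n,l,s,cc=cv2.connectedComponentsWithStats(m);k=1+s[1:,4].argmax();m=(l==k).astype(np.uint8)
o=cv2.morphologyEx(m,cv2.MORPH_OPEN,cv2.getStructuringElement(2,(15,15)))
cn=max(cv2.findContours(o,0,1)[0],key=len);e=cv2.fitEllipse(cn);print(e,s[k])
C=cast(z,e[0],.031)[0];P=cast(z,cn[:,0],.030);print("C",C,"r",np.linalg.norm(P-C,axis=1).mean())
v,u=np.nonzero((m>0)&(cv2.dilate(o,np.ones((3,3)))==0));S=cast(z,np.c_[u,v],.0245)
d=S[:,:2].mean(0)-C[:2];print("spout",len(S),np.degrees(np.arctan2(d[1],d[0])),np.linalg.norm(S[:,:2]-C[:2],axis=1).max())
z=np.load("w0.npz");print("stem",cast(z,[235+240/5-.5+.1,145+290/5-.5],.166))
E
```

```text
((274.8000183105469, 144.52207946777344), (27.6085147857666, 28.761714935302734), 35.503456115722656) [261 130  29  30 668]
C [0.50279039 0.12822493 0.031     ] r 0.018451324706321843<stdin>:9: RuntimeWarning: Mean of empty slice.
  ret = um.true_divide(
Traceback (most recent call last):
ValueError: zero-size array to reduction operation maximum which has no identity
```

Run:
```python
from h import *
z=np.load("w1.npz");C=np.array([.5028,.1282])
T=cast(z,[[245,136.4],[258,140]],.0235)[:,:2]
a=[np.degrees(np.arctan2(*(t-C)[::-1])) for t in T];d=T[0]-T[1];print(T,a,np.degrees(np.arctan2(d[1],d[0])))
A=a[0]; yaw=A-180
robot.move_pose([*C,.12],ori(yaw)); robot.move_straight([*C,.005],velocity=.12); robot.dwell(.2)
print(robot.state()["joint_positions"].round(2),robot.state()["ee_pos"])
robot.command_gripper(0.0);s=robot.state();print(s["opening"],s["gripper_force"],s["force"])
robot.move_straight([*C,.20],velocity=.12);s=robot.state();print(s["opening"],s["gripper_force"],s["t"],s["force"])
p,d,m,c=snap("wrist");np.savez("w2.npz",p=p,d=d,c=c,pos=m["position"],att=m["attitude"],K=m["intrinsics"])
q,*_=snap("scene");cv2.imwrite("pics/held.png",np.hstack([cv2.resize(p[...,::-1],(400,300)),cv2.resize(q[60:285,150:450,::-1],(400,300))]))
```

```text
[[0.46387549 0.13781422]
 [0.48103261 0.13305492]] [np.float64(166.12583797042333), np.float64(167.42674887276402)] 164.49625930677615
[0.14 0.18 1.74 0.   1.22 1.95] [0.50348346 0.12829189 0.00591659]
0.04228397579071366 61.04663209989667 [1.03978895 0.77956502 2.7205687 ]
0.042050375248347864 60.805156007409096 8.8 [-0.03322989 -0.85387001 -1.18049367]
```

View pics/held.png

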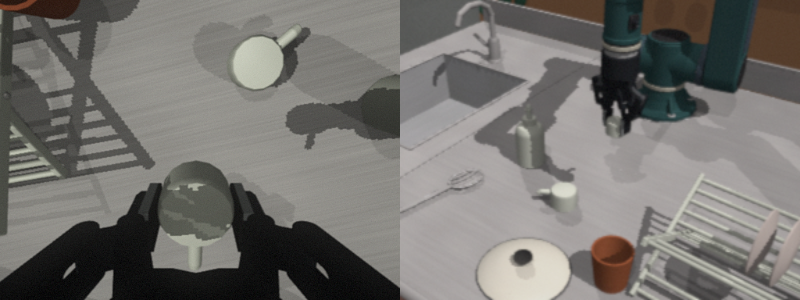

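The left view shows the button held between the pads, top disc centred at about (197,203), spout along the tool axis. The right view shows the button lifted and the rest undisturbed. Next I'll measure its offset in the tool frame.

Run:
```python
from h import *
z=np.load("w2.npz");c=z["c"]
sub=np.zeros(c.shape[:2],bool);sub[195:325,195:305]=1
s=robot.state();t=s["ee_pos"];Rt=R.from_rotvec(s["ee_rot"]);print(t,s["ee_rot"])
q=(c[sub]-t)@Rt.as_matrix()
print(np.percentile(q[:,2],[2,10,30,50,70]))
for lo,hi in((-.030,-.022),(-.028,-.024)):
    k=q[(q[:,2]>lo)&(q[:,2]<hi)&(np.abs(q[:,1])<.019)];print(len(k),k.min(0),k.max(0),np.median(k,0))
    # extents in x for a central y strip
    kk=k[np.abs(k[:,1])<.004];print("strip x",np.percentile(kk[:,0],[1,99]))
# image ellipse by silhouette: row extent in centre columns
g=z["p"].min(2);print(g[195:330:3,251])
```

```text
[0.50245459 0.1281217  0.19916038] [ 3.11816658e+00 -3.79366852e-01 -2.39431110e-03]
[-0.03424469 -0.02668611 -0.02557214 -0.02303306  0.19694054]
6399 [-0.02027479 -0.01898575 -0.02848932] [ 0.02225906  0.01899708 -0.02200263] [ 3.52184265e-03  4.10182937e-06 -2.57191752e-02]
strip x [-0.01886518  0.0213662 ]
5934 [-0.01994724 -0.01898575 -0.02794811] [ 0.02162837  0.01899708 -0.02400235] [ 2.31247059e-03  6.12731838e-06 -2.58043192e-02]
strip x [-0.01875576  0.02026967]
[140 143 142 140  59  67  75  63  68  69  66  78  91 127 157 152 146  83
  84  83  81  79  83  82  81  79  78  82  84  75 100  97  98  83  83  83
  94 156 157 156 152 142 153 148 145]
```

Run:
```python
from h import *
z=np.load("w2.npz");g=z["p"].min(2);s=robot.state();t=s["ee_pos"];Rm=R.from_rotvec(s["ee_rot"]).as_matrix()
ys=[]
for r in range(240,285,4):
    row=g[r];
    a=252
    while row[a]>45:a-=1
    b=252
    while row[b]>45:b+=1
    w=(cast(z,[[a+.5,r],[b-.5,r]],t[2]+.024)-t)@Rm; ys.append((r,a,b,*(w[:,1]*1e3).round(1),w[:,0].mean().round(4)))
print(*ys,sep="\n")
z0=np.load("w0.npz");print("stem",cast(z0,[235+240/5-.4,145+290/5-.5],.166))
robot.move_straight([t[0],t[1],.25],velocity=.2)
robot.move_pose([.4738,-.1346,.25],ori(90)); robot.move_straight([.4738,-.1346,.190],velocity=.1); robot.dwell(.3)
s=robot.state();print(s["ee_pos"],s["t"],s["joint_positions"].round(2),s["opening"])
p,d,m,c=snap("scene");np.savez("s2.npz",p=p,d=d,c=c)
cv2.imwrite("pics/hover.png",cv2.resize(p[100:200,190:310,::-1],(720,600),interpolation=2))
```

```text
(240, 206, 294, np.float64(-17.9), np.float64(17.9), np.float64(0.0171))
(244, 206, 295, np.float64(-18.0), np.float64(18.4), np.float64(0.0153))
(248, 205, 296, np.float64(-18.5), np.float64(18.9), np.float64(0.0134))
(252, 204, 297, np.float64(-19.0), np.float64(19.4), np.float64(0.0116))
(256, 203, 298, np.float64(-19.5), np.float64(19.9), np.float64(0.0097))
(260, 202, 299, np.float64(-20.0), np.float64(20.4), np.float64(0.0078))
(264, 202, 299, np.float64(-20.1), np.float64(20.5), np.float64(0.0059))
(268, 201, 299, np.float64(-20.6), np.float64(20.6), np.float64(0.004))
(272, 201, 299, np.float64(-20.7), np.float64(20.7), np.float64(0.0021))
(276, 202, 299, np.float64(-20.3), np.float64(20.8), np.float64(0.0001))
(280, 202, 298, np.float64(-20.4), np.float64(20.4), np.float64(-0.0019))
(284, 203, 297, np.float64(-20.1), np.float64(20.1), np.float64(-0.0038))
stem [[ 0.47349957 -0.13394678  0.166     ]]
[ 0.47408172 -0.13474377  0.19064664] 12.3667 [-0.39 -0.03  1.57 -0.    1.6  -0.39] 0.042185091729273816
```

View pics/hover.png

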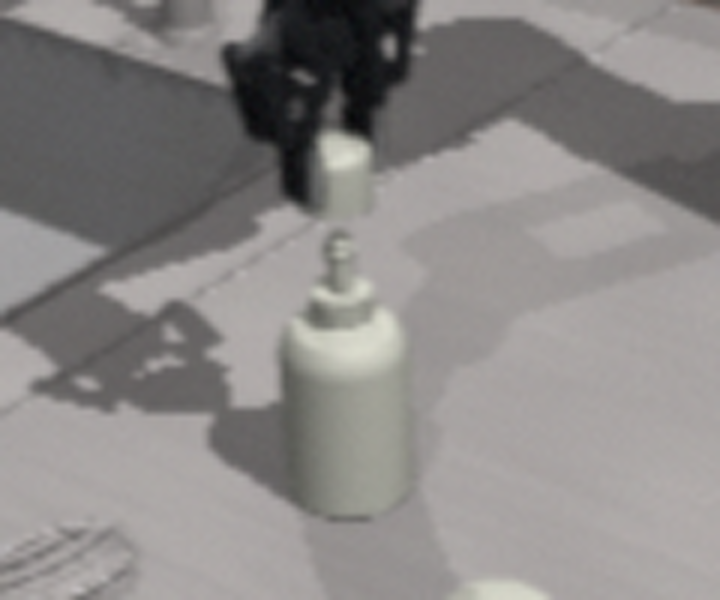

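The button sits directly over the stem: button centre x≈342, stem 340, collar 341. I'll press now in steps with force checks.

Run:
```python
from h import *
x,y=.4738,-.1346
robot.move_straight([x,y,.158],velocity=.05)
for h in list(np.arange(.155,.136,-.0015)):
    robot.move_straight([x,y,h],velocity=.02);s=robot.state()
    print(round(h,4),s["ee_pos"].round(4),s["force"].round(1),round(s["opening"],4),round(s["t"],2))
    if s["force"][2]>35: break
p,d,m,c=snap("scene");np.savez("s3.npz",p=p,d=d,c=c)
cv2.imwrite("pics/press.png",cv2.resize(p[100:200,190:310,::-1],(720,600),interpolation=2))
```

```text
0.155 [ 0.4738 -0.1345  0.1552] [-1.1  1.8  4. ] 0.0423 13.51
0.1535 [ 0.4738 -0.1346  0.1536] [-1.3  1.9  5.2] 0.0423 13.76
0.152 [ 0.4738 -0.1346  0.1521] [-1.5  1.8  5.2] 0.0419 14.01
0.1505 [ 0.4739 -0.1346  0.1507] [-2.8  1.6  6.1] 0.0422 14.26
0.149 [ 0.4739 -0.1346  0.1494] [-2.8  2.3  5.8] 0.0423 14.51
0.1475 [ 0.4742 -0.1347  0.1487] [-2.9  2.7  8.9] 0.0421 14.76
0.146 [ 0.4745 -0.1349  0.148 ] [-2.7  2.1  9.8] 0.0424 15.01
0.1445 [ 0.4742 -0.1347  0.1455] [-1.2  2.7  3.4] 0.0421 15.26
0.143 [ 0.4741 -0.1348  0.143 ] [-0.3  1.2  4.5] 0.0423 15.51
0.1415 [ 0.4741 -0.1348  0.1416] [0.2 0.5 4.6] 0.0424 15.76
0.14 [ 0.4741 -0.1348  0.1403] [-0.5  0.8  5.6] 0.0421 16.01
0.1385 [ 0.4741 -0.1348  0.1389] [-0.5  1.5  5.4] 0.0425 16.26
0.137 [ 0.4741 -0.1348  0.1375] [-0.3  0.8  6.1] 0.0422 16.51
```

View pics/press.png

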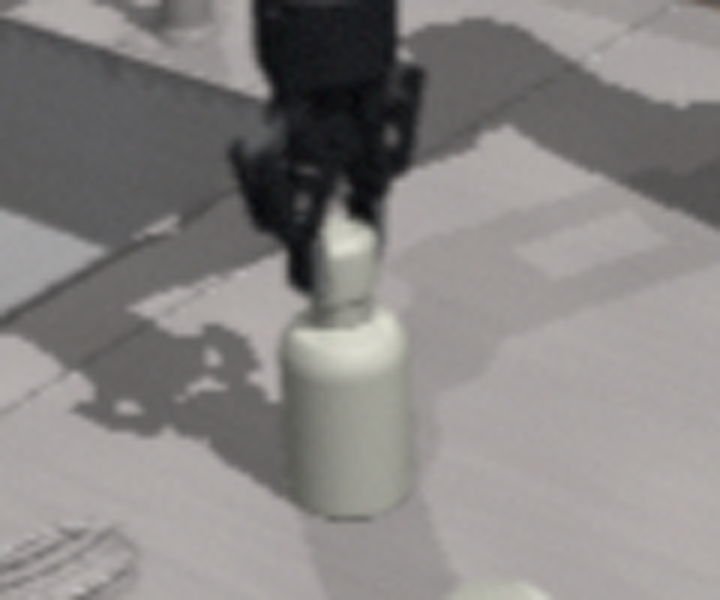

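The click shows as the force dropping from 9.8 to 3.4 N, and the picture shows the button seated just above the collar with the dispenser upright. I'll press on to the stop.

Run:
```python
from h import *
x,y=.4738,-.1346
for h in np.arange(.136,.122,-.001):
    robot.move_straight([x,y,h],velocity=.02);s=robot.state()
    print(round(h,4),s["ee_pos"].round(4),s["force"].round(1),round(s["opening"],4),round(s["t"],2))
    if s["force"][2]>18: break
robot.dwell(.5);s=robot.state();print(s["ee_pos"],s["force"],s["gripper_force"])
p,d,m,c=snap("scene")
cv2.imwrite("pics/press2.png",cv2.resize(p[100:200,190:310,::-1],(720,600),interpolation=2))
```

```text
0.136 [ 0.4742 -0.1348  0.1374] [-2.7  0.5  9.1] 0.0423 16.81
0.135 [ 0.4743 -0.1349  0.1373] [-3.3  0.7 11.9] 0.0423 17.06
0.134 [ 0.4745 -0.135   0.1373] [-3.6  1.4 15.4] 0.0421 17.31
0.133 [ 0.4748 -0.1351  0.1373] [-4.7  2.4 19.2] 0.0423 17.56
[ 0.47482777 -0.13507649  0.1372645 ] [-4.82332269  2.09959683 18.99132887] 67.49930030666292
```

View pics/press2.png

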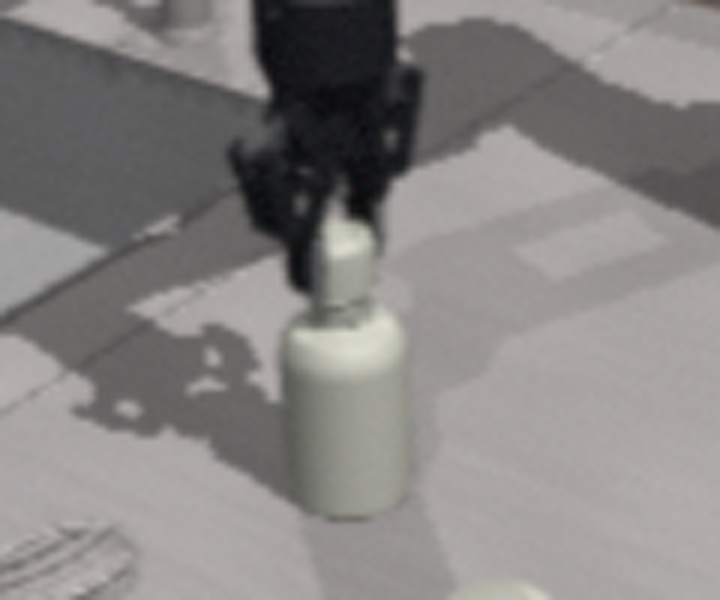

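The TCP has stopped at 0.1373 m, 11 mm below where the lip met the bumps, as expected. Force has risen to 19 N with no slip, and the dispenser is upright.

```bash
python3 -c "
from plant import robot
print(robot.finish_job())"
```

```text
the job is handed in; nothing more can be done
None
```

The button is clicked home with its spout towards the basin, and I handed the job in still gripping it and pressing the pump against its stop at about 19 N, with the dispenser upright; the judge's result was not shown.

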